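# Slide carrier pushed home under the head of a slide reader

### The job

Load the slide into the reader: set the slide carrier nose first in the reader's loading track and push it gently under the reading head until it is fully home, against the end stop inside with the spring catch clicked into its notches. Then let go of it and leave the other things on the bench where they stand.

Things in the scene. Friction and masses are not known exactly. Their poses are not given: they have to be found in the camera images.
- reader: Slide reader, fixed: white box 130 mm long (x), 159 wide, 88 high over a low tunnel, with a loading track in front. Origin at bench level, centred below the tunnel mouth; +x points into the tunnel, z up. Inside sits a rigid end stop on an adjustable slide, its face anywhere 54 to 77 mm behind the mouth, unseen: feel for it. A push over about 12 N (20 N of contact force in all) upsets the optics.
- carrier: Loose carrier, about 0.18 kg: flat aluminium tray 140 mm long, 46 wide, 10 high, a glass slide let into its front, an upright black grip tab near its tail. Origin at the centre of its underside; +x to the nose (x = +70 mm), z up. The tab is centred at x = -45 mm, 24 mm long in x, 10 mm thick in y, its top 40 mm above the underside; home, it stands 38 to 62 mm outside the mouth.
- catch (a joint): Spring catch in the tunnel, 34.5 mm in front of the end stop: height in m by which its two balls are lifted. 0 with no carrier below, 0.0045 while it rides on the carrier's top, under 0.0015 when dropped into the notches of a carrier that is home. Pushing the carrier in under it takes up to about 6 N, near 0 as the balls drop in.
- beaker_100: Empty glass beaker, 54 mm wide, 70 mm high, a bystander. Origin at the centre of its underside.
- reagent_jar: White screw-top jar with a red lid, 59 mm wide, 82 mm high, a bystander. Origin at the centre of its underside.
- vial: Small vial with a black cap, 22 mm wide, 40 mm high, a bystander. Origin at the centre of its underside.
- timer: Flat square timer, 62 x 62 x 19 mm, a bystander. Origin at the centre of its underside.
- carrier_nose (a point): Front edge of the carrier's underside, on its centre line (x = +70 mm of the carrier). The top slopes down over the last 14 mm; a 12 mm wide notch for the catch is cut across each side strip, its centre 34 mm behind this point.
- tunnel_mouth (a point): Centre of the tunnel mouth at the height of the track floor, 12 mm above the bench; +x into the tunnel. The tunnel is 49 mm wide, its ceiling 13.5 mm above the track floor.
- track_entry (a point): Outer end of the loading track, on its floor, 119 mm in front of the mouth; +x toward the mouth. Side rails stand 7 mm above the floor and 49 mm apart inside, from the mouth to 83 mm in front of it; from there to 113 mm they flare outward.
Mind the look-alikes: they are no part of the job. There is more than one size of the carrier; the job needs the middle-sized.

How it is judged:
By the outcome, as a careful person would: the job done as asked, in the order asked, and still so for the second after the job is handed in, with the robot touching nothing.
It also fails if it takes over 69 s, if anything falls off the work surface, if the arm or the gripper's body presses on something with over 40 N, if the wrist force passes 120 N, or if a joint passes its speed limit or range.

### The arm

A 7-joint arm with a two-finger parallel gripper is mounted at the origin on a cart in front of the work surface, level with it; the furniture and walls round the work are solid. World frame = base frame: x ahead of the robot, y to its left, z up, the work surface at z = 0. Lengths are in m, angles in rad, forces in N, time in s.
With the tool pointing down it reaches from about 0.4 to 0.925 m from the base axis. Payload 4.1 kg.
Tool frame: the origin (TCP) lies midway between the tips of the shut fingers; the grasp point (between the pads) lies 19 mm behind it; z points along the fingers, y is the line along which they close (so a half turn about z gives the same grasp; the last joint's range is limited). The gripper opens to 85 mm and grips with 20 to 120 N. Pads are 22 mm wide; open, the fingers measure 114 mm over their backs; the gripper's body (76 mm by 85 mm) begins 54 mm behind the grasp point. The pads swing forward as they close: fully open they stand 13 mm farther back than shut.
Start: joints at [-1.428, 0.398, 0.045, 1.537, -0.019, 1.207, -0.051], TCP at [0.156, 0.631, 0.231] pointing down, gripper open.
Joint ranges: [-2.82, 2.82], [-0.49, 2.23], [-1.37, 1.46], [0, 2.46], [-1.36, 4.5], [0.23, 2], [-2.94, 2.94]. Speed limits (rad/s): [2.57, 2.57, 3.14, 3.14, 3.14, 3.14, 3.14].

### API

Orientations are given as a unit quaternion [w, x, y, z].
In Python, from workcell import * gives the robot as it stands.
- The arm moves only by the tool apply_moves, never from a script. Its argument "targets" is a list of rows, each a list of 5 numbers: the finger opening in mm, from 0 to 85.4, then the shift along the tool's x, y, z as a fraction of full scale, then the turn about the tool's z as a fraction of full scale. In form: [[jaw, dx, dy, dz, turn], ...]. A call has 1 to 12 rows; each row shifts and turns the commanded pose from where the row before left it, along the tool's axes as they then stand; what a row does not reach is not made up. Full scale, the value 1, is 0.03 m for a shift and 4 degrees for a turn. A row lasts 1/12 s, in which the tool goes at most 41.7 mm and 7.16 degrees, less where a joint would pass 70% of its speed; a pose out of reach is approached as far as the arm can. A call with a number of a shift or a turn outside -1 to 1 is refused whole. A call with a gripper value outside its range is refused whole. The fingers move at their own pace and stop on an object; "newtons" is the grip in N (left out, the last holds). Time passes only in rows, so rows that do not move let the fingers close. It gives the time, the measured TCP pose, the force, the opening and the grip force at its end, in the units of the state.
- get_state(): the state, without advancing time (a new reading comes with each control period).
- grab_frame(name): name is "scene" or "top" or "wrist"; returns a dict with "pixels" (400x640x3 uint8, red, green, blue), "mtx" (3x3 intrinsics, pixels), "cam_to_world" (4x4, takes a point from camera to world coordinates). Camera axes: x right, y up, looking along -z (the intrinsics and any distortion apply to the point x, -y, -z); pixel columns grow to the right and rows downward; lengths in m; the calibration is good to about 2 mm. A picture is of the moment at which its call begins. There is no depth.
- close_job(): hands the job in; it is judged then, once.
The state is a dict: "time": time; "joint_positions": joint angles; "joint_velocities": joint speeds; "joint_efforts": joint torques, N m; "tool_pos": TCP position; "ee_rot": TCP orientation; "force": force on the tool from outside, world axes, zero at the start; "moment": the same for the moment, N m; "gripper_width": finger opening in m; "grip_force": force on a finger pad.
Only numpy, scipy, OpenCV 4.12 (cv2) and the standard library are available. Lean on these libraries where they do the work, as an engineer would, in place of code of your own. Each camera call takes 0.05 s, during which the arm holds its last target. There are 200 camera calls.

## Working session

There is one attempt and no reset: what is moved stays moved. The work goes in short steps, Python scripts to look and compute and a tool call to move; the robot and the scene stay as the last step left them, time stands still between calls to the robot, and variables do not carry over. Pictures are saved under pics/ and viewed, at most 10 in all, crops included, and the job is handed in when it is done.

Besides the shell and the picture viewer there is one more tool, called as name(argument=value, ...), one argument or row to a line, values as JSON. apply_moves: Moves the arm, as the interface text tells. Its arguments: {"type":"object","properties":{"targets":{"type":"array"},"newtons":{"type":"number"}},"required":["targets"]}

```bash
mkdir -p pics; python3 - <<'E'
from workcell import *
import cv2,numpy as np
s=get_state();print(s)
for n in("scene","top"):
    f=grab_frame(n);cv2.imwrite(f"pics/{n}0.png",f["pixels"][:,:,::-1]);np.savez(f"{n}0.npz",**f);print(n,f["mtx"].tolist(),f["cam_to_world"].round(4).tolist(),[k for k in f])
E
```

```text
{'time': 0.0, 'joint_positions': array([-1.42797805,  0.39922689,  0.04507853,  1.53787832, -0.01872602,
        1.20689878, -0.05071069]), 'joint_velocities': array([-0.0001983 ,  0.0008117 , -0.0011803 ,  0.00091163, -0.00124742,
        0.0013079 ,  0.00156563]), 'joint_efforts': array([-5.43948408e-04, -4.75129294e+01,  1.36455204e+00, -2.54215068e+01,
        1.16364958e-02,  9.90411965e-03, -6.74509408e-06]), 'tool_pos': array([0.1555    , 0.63047212, 0.23024257]), 'ee_rot': array([-5.43029911e-05,  1.20589399e-01,  9.92701973e-01, -9.92970354e-04]), 'force': array([ 0.84871227, -0.13194544,  0.0290568 ]), 'moment': array([-0.02475361, -0.00479721, -0.01545299]), 'grip_force': 0.0, 'gripper_width': 0.08566260253908602}
scene [[466.86676640323395, 0.0, 315.98155755013494], [0.0, 466.86676640323395, 199.7807044619979], [0.0, 0.0, 1.0]] [[0.6256, 0.5041, -0.5954, -0.1927], [-0.7799, 0.3845, -0.4939, -0.4379], [-0.02, 0.7733, 0.6337, 0.7896], [0.0, 0.0, 0.0, 1.0]] ['pixels', 'mtx', 'cam_to_world']
top [[484.3397440499202, 0.0, 310.6659271396069], [0.0, 484.3397440499202, 200.0655771138115], [0.0, 0.0, 1.0]] [[-0.0205, 0.9966, -0.0797, 0.373], [-0.9998, -0.0211, -0.0069, 0.1442], [-0.0086, 0.0796, 0.9968, 1.3617], [0.0, 0.0, 0.0, 1.0]] ['pixels', 'mtx', 'cam_to_world']
```

View pics/top0.png

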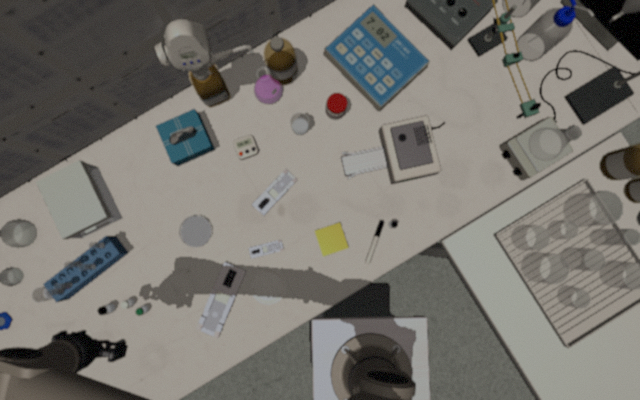

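View pics/scene0.png

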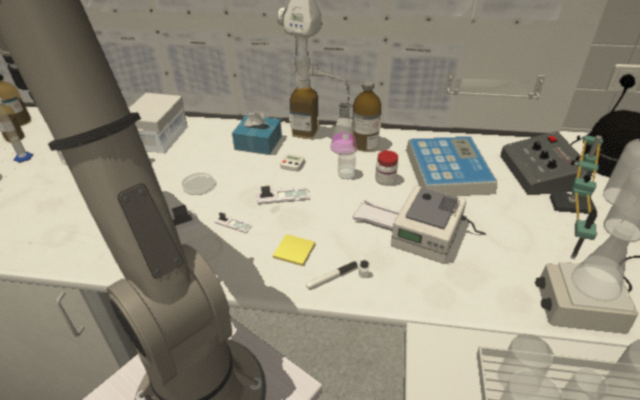

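The top view shows the reader at (410,150) with its track to the left at (363,162). There are three carriers, at (274,191), (266,248) and (222,298); (274,191) looks like the middle size. I'll enlarge that area.

```bash
cat > h.py <<'E'
import numpy as np,cv2
def ray(f,u,v,z):
    K=f["mtx"];T=f["cam_to_world"];d=np.linalg.solve(K,[u,v,1.]);d=T[:3,:3]@(d*[1,-1,-1]);o=T[:3,3]
    return o+d*(z-o[2])/d[2]
def proj(f,p):
    T=f["cam_to_world"];c=T[:3,:3].T@(np.array(p)-T[:3,3]);q=f["mtx"]@(c*[1,-1,-1]);return q[:2]/q[2]
E
python3 - <<'E'
from h import *
f=dict(np.load("top0.npz"))
im=f["pixels"][100:260,240:450,::-1];cv2.imwrite("pics/crop0.png",cv2.resize(im,None,fx=3.7,fy=3.7,interpolation=cv2.INTER_CUBIC))
for n,a,b in(("mid",(256,210),(294,173)),("small",(250,250),(283,244)),("large",(210,331),(238,265))):
    p,q=ray(f,*a,.01),ray(f,*b,.01);print(n,p,q,np.linalg.norm(p-q))
E
```

```text
mid [0.45648962 0.30705359 0.01      ] [0.55848976 0.19887276 0.01      ] 0.1486846396450733
small [0.3454753 0.3250249 0.01     ] [0.36021511 0.23299502 0.01      ] 0.09320279828215675
large [0.12643881 0.43726348 0.01      ] [0.30475442 0.35877333 0.01      ] 0.1948259701334903
```

View pics/crop0.png

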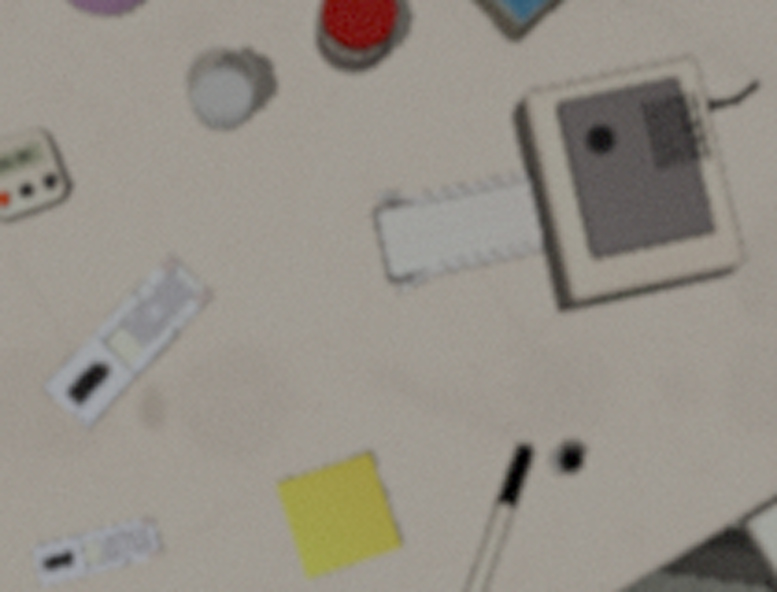

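```bash
python3 - <<'E'
from h import *
from scipy.optimize import least_squares
f=dict(np.load("top0.npz"))
c=lambda x,y:np.array([240+x/3.7,100+y/3.7])
def fit(pts,x0):
    L=np.array([p[0] for p in pts],float);U=np.array([p[1] for p in pts])
    def r(p):
        ca,sa=np.cos(p[2]),np.sin(p[2])
        return np.concatenate([proj(f,[p[0]+ca*l[0]-sa*l[1],p[1]+sa*l[0]+ca*l[1],l[2]])-u for l,u in zip(L,U)])
    s=least_squares(r,x0);print(s.x.round(4),np.degrees(s.x[2]).round(2),s.fun.round(1));return s.x
a=fit([((-.07,.023,.01),c(47,385)),((-.07,-.023,.01),c(90,425)),((.07,.023,.01),c(172,260)),((.07,-.023,.01),c(210,295)),((-.045,0,.04),c(88,382))],[.5,.25,-.8])
h=.088
b=fit([((0,.0795,h),c(522,100)),((.13,.0795,h),c(697,58)),((.13,-.0795,h),c(743,265)),((0,-.0795,h),c(567,308)),((-.119,.0,.012),c(386,245))],[.55,.05,-1.4])
s=.1206;import math
R=b[2];print("mouth",b[:2],"preseat carrier origin (nose 60mm before mouth):",b[:2]-.13*np.array([np.cos(R),np.sin(R)]))
E
```

```text
[ 0.5053  0.2523 -0.7758] -44.45 [-0.6  0.7 -0.3  1.1  0.  -1.7  1.6 -0.  -0.7 -0.2]
[ 0.5933 -0.0534 -1.3847] -79.34 [-0.1 -1.9  0.2 -0.5  1.3  1.4  0.8 -0.1 -2.3  1.1]
mouth [ 0.59332619 -0.05335924] preseat carrier origin (nose 60mm before mouth): [0.56927222 0.07439602]
```

apply_moves(
  targets=[
    [85,-0.9,-0.6,0,0],
    [85,-0.9,-0.6,0,0],
    [85,-0.9,-0.6,0,0],
    [85,-0.9,-0.6,0,0],
    [85,-0.9,-0.6,0,0],
    [85,-0.9,-0.6,0,0],
    [85,-0.9,-0.6,0,0],
    [85,-0.9,-0.6,0,0],
    [85,-0.9,-0.6,0,0],
    [85,-0.9,-0.6,0,0],
    [85,-0.9,-0.6,0,0],
    [85,-0.9,-0.6,0,0],
  ],
)

```text
time: 1.1
tool_pos: [0.4191, 0.3423, 0.231]
ee_rot: [-0.0, 0.121, 0.993, -0.0]
force: [0.2, 0.7, -0.3]
gripper_width: 0.0851
grip_force: 0.0
```

apply_moves(
  targets=[
    [85,-0.9,-0.6,0,0],
    [85,-0.9,-0.6,0,0],
    [85,0,0,0,0.96],
    [85,0,0,0,0.96],
    [85,0,0,0,0.96],
    [85,0,0,0,0.96],
    [85,0,0,0,0.96],
    [85,0,0,0,0.96],
    [85,0,0,0,0.96],
    [85,0,0,0,0.96],
    [85,0,0,0,0],
    [85,0,0,0,0],
  ],
)

```text
time: 2.1
tool_pos: [0.462, 0.2959, 0.231]
ee_rot: [-0.0, 0.378, 0.926, -0.0]
force: [-0.3, 1.1, 0.8]
gripper_width: 0.0851
grip_force: 0.0
```

```bash
python3 - <<'E'
from workcell import *
from h import *
s=get_state();print(s["tool_pos"],s["ee_rot"],s["joint_positions"].round(2))
f=grab_frame("wrist");cv2.imwrite("pics/w1.png",f["pixels"][:,:,::-1]);np.savez("w1.npz",**f);print(f["cam_to_world"].round(3).tolist())
E
```

```text
[0.4620171  0.29587164 0.23098298] [-1.84971554e-04  3.78388969e-01  9.25646624e-01 -2.83931742e-04] [-0.94  0.23  0.35  1.79 -0.08  1.14  0.23]
[[0.701, -0.68, -0.216, 0.406], [0.714, 0.667, 0.214, 0.35], [-0.001, -0.304, 0.953, 0.374], [0.0, 0.0, 0.0, 1.0]]
```

View pics/w1.png

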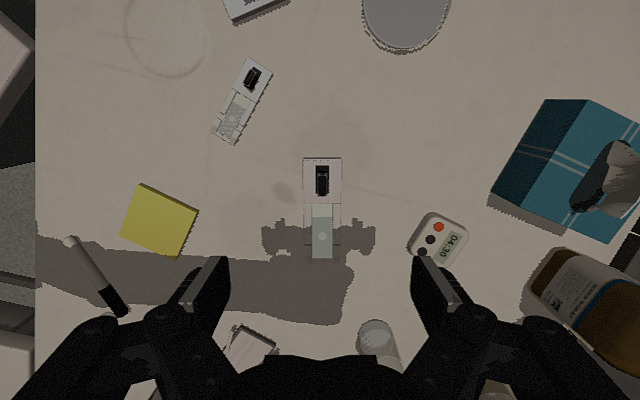

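The wrist view shows the middle carrier: tail edge at (303..341,158), tab at about (322,180), nose near (322,258), and nearly aligned with the image's vertical axis.

```bash
python3 - <<'E'
from h import *
f=dict(np.load("w1.npz"))
a,b=ray(f,303,158,.01),ray(f,341,158,.01);print("tail",a,b,np.linalg.norm(a-b),(a+b)/2)
n=ray(f,322,259,.003);m=(a+b)/2;d=(n-m)[:2];L=np.linalg.norm(d);d/=L;print("nose",n,L,np.degrees(np.arctan2(d[1],d[0])),"width dir",np.degrees(np.arctan2(*(b-a)[:2]*[1,-1])))
print("tab pred",m[:2]+.025*d)
for p in [(-.057,0,.04),(-.033,0,.04),(-.057,0,.01),(-.033,0,.01)]:
    q=m[:2]+d*(p[0]+.07);print(p,proj(f,[*q,p[2]]))
g=cv2.cvtColor(f["pixels"],cv2.COLOR_RGB2GRAY)[150:205,295:350]
ys,xs=np.where(g<60);print("dark",xs.min()+295,xs.max()+295,ys.min()+150,ys.max()+150,xs.mean()+295,ys.mean()+150)
E
```

```text
tail [0.4388087  0.28866594 0.01      ] [0.46991348 0.32036792 0.01      ] 0.0444130858707525 [0.45436109 0.30451693 0.01      ]
nose [0.55151976 0.20958645 0.003     ] 0.13583668261842094 -44.33541168754788 width dir 135.54478465162296
tab pred [0.47224261 0.28704549]
(-0.057, 0, 0.04) [322.14146059 174.80199828]
(-0.033, 0, 0.04) [322.14445792 195.83157392]
(-0.057, 0, 0.01) [322.00142272 168.91598624]
(-0.033, 0, 0.01) [322.00689598 188.46898562]
dark 305 335 158 195 321.8174603174603 179.57407407407408
```

apply_moves(
  targets=[
    [85,-0.4,0,0.5,0],
    [85,0,0,0.9,0],
    [85,0,0,0.9,0],
    [85,0,0,0.9,0],
    [85,0,0,0.9,0],
    [85,0,0,0.9,0],
    [85,0,0,0.9,0],
    [85,0,0,0.7,0],
    [85,0,0,0.4,0],
    [85,0,0,0.13,0],
    [85,0,0,0,0],
  ],
)

```text
time: 3.07
tool_pos: [0.4706, 0.2873, 0.0169]
ee_rot: [-0.0, 0.379, 0.925, -0.001]
force: [-0.2, 0.1, 0.0]
gripper_width: 0.0852
grip_force: 0.0
```

apply_moves(
  targets=[
    [60,0,0,0,0],
    [40,0,0,0,0],
    [25,0,0,0,0],
    [15,0,0,0,0],
    [5,0,0,0,0],
    [5,0,0,0,0],
    [5,0,0,0,0],
    [5,0,0,0,0],
    [5,0,0,0,0],
  ],
  newtons=40,
)

```text
time: 3.82
tool_pos: [0.4714, 0.2881, 0.0179]
ee_rot: [0.0, 0.379, 0.925, 0.001]
force: [0.3, 0.6, 4.0]
gripper_width: 0.009
grip_force: 41.0
```

apply_moves(
  targets=[
    [5,0,0,-0.3,0],
    [5,0,0,-0.7,0],
    [5,0,0,-0.9,0],
    [5,0,0,-0.9,0],
    [5,0,0,-0.9,0],
    [5,-0.7,-0.2,0,0],
    [5,-0.9,-0.3,0,0],
    [5,-0.9,-0.3,0,0],
    [5,-0.9,-0.3,0,0],
    [5,-0.9,-0.3,0,0],
    [5,-0.9,-0.3,0,0],
    [5,-0.8,-0.3,0,0],
  ],
)

```text
time: 4.82
tool_pos: [0.5568, 0.1163, 0.1283]
ee_rot: [-0.0, 0.38, 0.925, -0.001]
force: [0.1, 0.1, -1.3]
gripper_width: 0.0091
grip_force: 40.2
```

apply_moves(
  targets=[
    [5,0,0,0,0.87],
    [5,0,0,0,0.87],
    [5,0,0,0,0.87],
    [5,0,0,0,0.87],
    [5,0,0,0,0.87],
    [5,0,0,0,0.87],
    [5,0,0,0,0.87],
    [5,0,0,0,0.87],
    [5,0,0,0,0.87],
    [5,0,0,0,0.87],
    [5,0,0,0,0],
    [5,0,0,0,0],
  ],
)

```text
time: 5.82
tool_pos: [0.5563, 0.1184, 0.1281]
ee_rot: [-0.0, 0.638, 0.77, -0.001]
force: [-0.5, -0.3, -1.3]
gripper_width: 0.0094
grip_force: 40.2
```

```bash
python3 - <<'E'
from workcell import *
from h import *
s=get_state();print(s["tool_pos"],s["ee_rot"],s["force"],s["joint_positions"].round(2),s["gripper_width"])
f=grab_frame("wrist");np.savez("w2.npz",**f);cv2.imwrite("pics/w2.png",cv2.resize(f["pixels"][:,:,::-1],(800,500),interpolation=cv2.INTER_CUBIC))
E
```

```text
[0.55629196 0.11836581 0.12814236] [-3.76010522e-04  6.37977566e-01  7.70054682e-01 -5.20085344e-04] [-0.52774503 -0.29291028 -1.33283413] [-0.71  0.4   0.53  1.86 -0.25  0.95  0.12] 0.009380180501510436
```

View pics/w2.png

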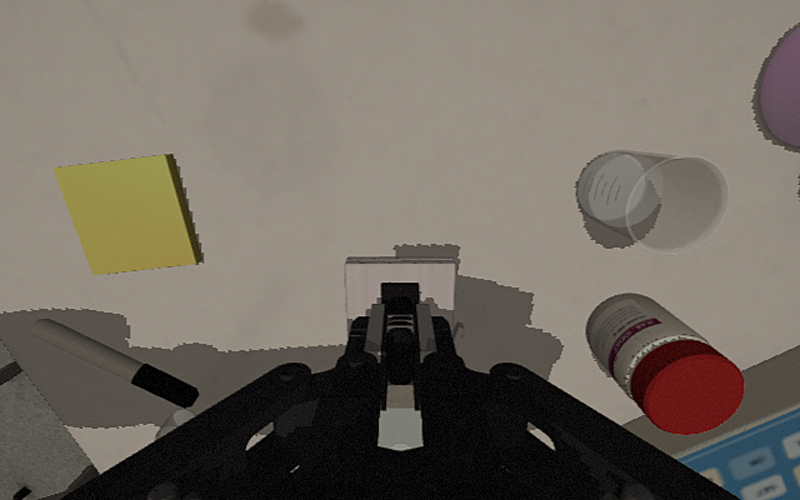

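apply_moves(
  targets=[
    [5,0,0,-0.7,0],
    [5,0,0,-0.9,0],
    [5,0,0,-0.9,0],
    [5,0,0,-0.9,0],
    [5,-0.7,0,-0.5,0],
    [5,-0.9,0,0,0],
    [5,-0.9,0,0,0],
    [5,-0.9,0,0,0],
    [5,-0.9,0,0,0],
    [5,-0.9,0,0,0],
    [5,-0.9,0.1,0,0],
    [5,-0.7,0,0,0],
  ],
)

```text
time: 6.87
tool_pos: [0.5975, -0.0841, 0.2454]
ee_rot: [0.0, 0.639, 0.769, -0.0]
force: [-0.2, -0.1, -1.3]
gripper_width: 0.0091
grip_force: 40.2
```

apply_moves(
  targets=[
    [5,0,0,0,0],
    [5,0,0,0,0],
    [5,0,0,0,0],
  ],
)

```text
time: 7.12
tool_pos: [0.5973, -0.0805, 0.2451]
ee_rot: [-0.001, 0.638, 0.77, 0.0]
force: [-1.1, -0.4, -2.1]
gripper_width: 0.0089
grip_force: 40.2
```

```bash
python3 - <<'E'
from workcell import *
from h import *
s=get_state();print(s["tool_pos"],s["ee_rot"],s["force"],s["joint_positions"].round(2),s["gripper_width"])
f=grab_frame("wrist");np.savez("w3.npz",**f);cv2.imwrite("pics/w3.png",cv2.resize(f["pixels"][:,:,::-1],(800,500),interpolation=cv2.INTER_CUBIC))
E
```

```text
[ 0.59730661 -0.08048465  0.24509909] [-7.02204738e-04  6.38134428e-01  7.69924598e-01  2.67306374e-04] [-1.06389412 -0.4129477  -2.08863463] [-0.43  0.36  0.64  1.65 -0.23  1.21  0.45] 0.008896177370515118
```

View pics/w3.png

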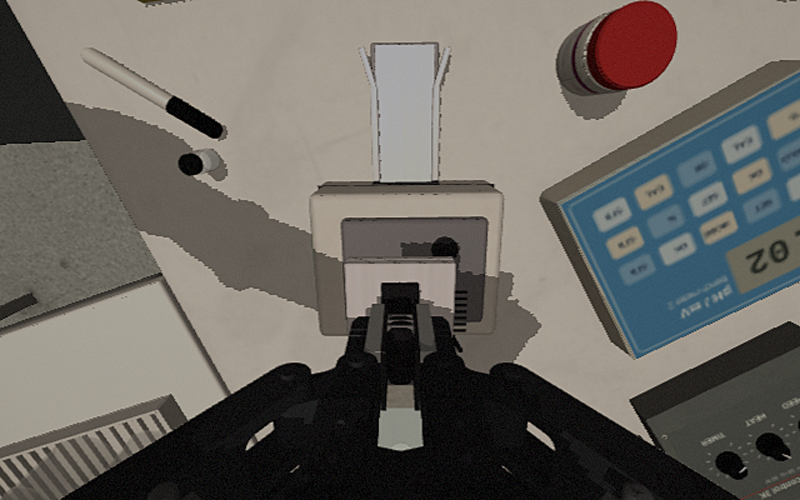

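The track runs from its entry edge at (371..438,43) to the mouth at about (379..438,183), and the carrier's tail edge is at (345..457,260). I'll enlarge the track to measure its centre line.

```bash
python3 - <<'E'
from h import *
f=dict(np.load("w3.npz"))
cv2.imwrite("pics/c3.png",cv2.resize(f["pixels"][28:156,245:405,::-1],None,fx=4.6,fy=4.6,interpolation=cv2.INTER_CUBIC))
g=cv2.cvtColor(f["pixels"],cv2.COLOR_RGB2GRAY)
for v in(36,70,85,100,115,130,140):print(v,g[v,290:362].tolist())
E
```

```text
36 [157, 158, 156, 159, 160, 166, 114, 97, 119, 94, 155, 178, 178, 176, 177, 176, 174, 175, 175, 174, 174, 173, 174, 172, 174, 173, 176, 176, 177, 178, 175, 175, 175, 175, 175, 175, 175, 176, 174, 173, 174, 173, 172, 171, 172, 171, 172, 175, 173, 174, 173, 172, 173, 171, 171, 172, 177, 153, 121, 109, 72, 143, 161, 159, 158, 156, 156, 155, 156, 159, 156, 156]
70 [160, 161, 160, 160, 158, 157, 163, 168, 164, 166, 173, 137, 156, 171, 168, 169, 166, 168, 168, 166, 167, 168, 167, 166, 168, 168, 168, 166, 167, 169, 165, 169, 168, 168, 170, 168, 167, 167, 169, 168, 168, 168, 168, 168, 168, 166, 166, 169, 169, 168, 167, 167, 166, 168, 170, 154, 119, 154, 172, 168, 173, 137, 86, 145, 161, 163, 159, 159, 157, 160, 159, 161]
85 [158, 158, 159, 156, 159, 162, 142, 158, 170, 170, 175, 136, 75, 155, 172, 170, 169, 167, 169, 169, 167, 168, 168, 168, 169, 168, 168, 169, 168, 169, 169, 168, 168, 168, 169, 167, 168, 169, 170, 168, 168, 169, 167, 169, 168, 167, 168, 167, 168, 168, 166, 168, 169, 168, 173, 137, 138, 165, 169, 170, 173, 119, 138, 166, 163, 162, 159, 158, 158, 158, 160, 157]
100 [160, 162
[... 742 characters left out ...]
60, 161, 162, 134, 154, 168, 168, 168, 156, 101, 152, 174, 170, 168, 168, 169, 169, 170, 169, 168, 169, 169, 168, 167, 169, 169, 169, 168, 169, 168, 168, 166, 169, 170, 169, 167, 168, 168, 168, 168, 166, 166, 168, 168, 168, 168, 169, 168, 169, 170, 174, 122, 145, 169, 167, 170, 127, 77, 142, 162, 160, 160, 160, 161, 161, 160, 162, 158]
140 [162, 161, 163, 158, 159, 160, 160, 160, 150, 159, 167, 167, 170, 112, 71, 157, 174, 170, 168, 167, 169, 169, 167, 168, 170, 169, 167, 169, 168, 168, 168, 170, 169, 167, 167, 169, 168, 169, 166, 168, 168, 166, 169, 168, 165, 167, 167, 167, 169, 168, 170, 168, 171, 171, 155, 119, 154, 166, 164, 170, 119, 71, 144, 165, 162, 162, 162, 163, 160, 161, 161, 161]
```

View pics/c3.png

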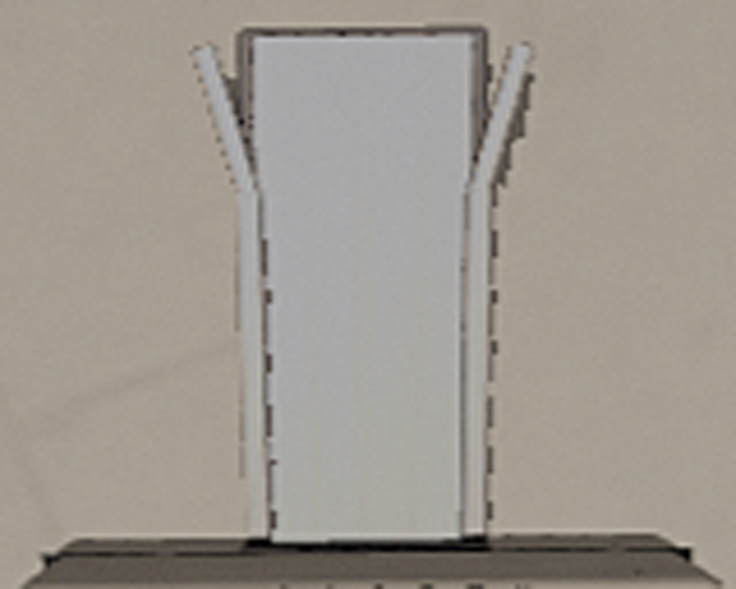

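```bash
python3 - <<'E'
from h import *
from scipy.spatial.transform import Rotation as Ro
f=dict(np.load("w3.npz"))
tp=np.array([.5973,-.0805,.2451]);R=Ro.from_quat([-.0007,.6381,.7699,.0003],scalar_first=True).as_matrix() if 0 else Ro.from_quat([.6381,.7699,.0003,-.0007]).as_matrix()
g=cv2.cvtColor(f["pixels"],cv2.COLOR_RGB2GRAY).astype(float)
M=[]
for v,l,r in((36,299.9,347),(85,302.7,345),(100,302.7,344.8),(115,302.7,344.7),(130,303.7,344.6),(140,304.6,344.4)):
    a,b=ray(f,l,v,.012),ray(f,r,v,.012);m=(a+b)/2;M.append(m);print(v,"w",np.linalg.norm(a-b).round(4),m.round(4),"tool",(R.T@(m-tp)).round(4))
M=np.array(M);d=np.polyfit(M[:,1],M[:,0],1);print("dx/dy",d,"yaw",np.degrees(np.arctan2(-1,-d[0])))
e=ray(f,323.5,36-1.5,.012);print("entry",e,"tool",R.T@(e-tp));mm=ray(f,324.4,146.5,.012);print("mouth",mm,np.linalg.norm(e-mm))
z=tp[2]-.008
for u0,u1,v in((345,457,260),):
    a,b=ray(f,u0/1.25,v/1.25,z),ray(f,u1/1.25,v/1.25,z);print("tail",R.T@(a-tp),R.T@(b-tp),np.linalg.norm(a-b))
for h in(.088,.1):
    a,b=ray(f,311/1.25,196/1.25,h),ray(f,504/1.25,196/1.25,h);print("box",a,b,np.linalg.norm(a-b),np.degrees(np.arctan2(b[1]-a[1],b[0]-a[0]))-90)
print("toolyaw",np.degrees(np.arctan2(R[1,0],R[0,0])))
s=g[206:212,270:372];print(np.round(g[212:250:6,268:372:1])[0].tolist())
for v in(210,216,225):
    print(v,g[v,270:282].tolist(),g[v,358:372].tolist())
for u in(285,300,340,355):print(u,g[200:214,u].tolist())
E
```

```text
36 w 0.0508 [0.5735 0.059  0.012 ] tool [0.1412 0.0026 0.2333]
85 w 0.0477 [0.5833 0.0102 0.012 ] tool [0.0914 0.0032 0.2332]
100 w 0.0481 [ 0.5863 -0.0057  0.012 ] tool [0.0752 0.0031 0.2332]
115 w 0.0487 [ 0.5893 -0.022   0.012 ] tool [0.0587 0.0031 0.2332]
130 w 0.0481 [ 0.5931 -0.0386  0.012 ] tool [0.0416 0.0037 0.2332]
140 w 0.0472 [ 0.5957 -0.05    0.012 ] tool [0.0299 0.0042 0.2331]
dx/dy [-0.20198603  0.58528468] yaw -78.58069514381867
entry [0.57325543 0.06044426 0.012     ] tool [0.14261743 0.00263156 0.23330748]
mouth [ 0.59705188 -0.05755028  0.012     ] 0.12037018736040754
tail [ 0.02386443 -0.02350833  0.00804501] [0.02387682 0.02214428 0.00802534] 0.04565262005587476
box [ 0.5243761  -0.07016578  0.088     ] [ 0.67040217 -0.04257339  0.088     ] 0.1486100617964148 -79.2998184939829
box [ 0.52668321 -0.06756331  0.1       ] [ 0.66686815 -0.04107463  0.1       ] 0.14266557828340304 -79.2998184939829
toolyaw 100.69549642213882
[91.0, 93.0, 92.0, 91.0, 92.0, 95.0, 53.0, 116.0, 155.0, 158.0, 156.0, 157.0, 159.0, 159.0, 157.0, 158.0, 161.0, 162.0, 161.0, 160.0, 159.0, 157.0
[... 751 characters left out ...]
0.0, 94.0, 59.0, 79.0, 141.0, 160.0, 161.0, 160.0, 158.0, 159.0] [159.0, 159.0, 161.0, 160.0, 166.0, 153.0, 93.0, 35.0, 47.0, 45.0, 80.0, 91.0, 93.0, 90.0]
225 [93.0, 91.0, 90.0, 93.0, 82.0, 37.0, 120.0, 159.0, 160.0, 160.0, 160.0, 160.0] [158.0, 159.0, 159.0, 161.0, 158.0, 147.0, 90.0, 38.0, 43.0, 51.0, 48.0, 46.0, 44.0, 45.0]
285 [92.0, 93.0, 93.0, 96.0, 92.0, 82.0, 62.0, 99.0, 104.0, 82.0, 87.0, 152.0, 162.0, 162.0]
300 [91.0, 96.0, 89.0, 93.0, 92.0, 77.0, 85.0, 119.0, 108.0, 83.0, 94.0, 151.0, 160.0, 160.0]
340 [51.0, 46.0, 51.0, 47.0, 42.0, 73.0, 90.0, 128.0, 83.0, 86.0, 67.0, 160.0, 163.0, 163.0]
355 [12.0, 13.0, 1.0, 20.0, 1.0, 67.0, 93.0, 141.0, 87.0, 59.0, 80.0, 154.0, 158.0, 157.0]
```

apply_moves(
  targets=[
    [5,0.7,0.12,0,0],
    [5,0.9,0,0,0],
    [5,0.9,0,0,0],
    [5,0.9,0,0,0],
    [5,0.9,0,0,0],
    [5,0.9,0,0,0],
    [5,0.9,0,0,0],
    [5,0.9,0,0,0],
    [5,0.9,0,0,0],
    [5,0.3,0,0,0],
    [5,0,0,0.5,0],
    [5,0,0,0.9,0],
  ],
)

```text
time: 8.17
tool_pos: [0.5575, 0.164, 0.206]
ee_rot: [0.001, 0.637, 0.771, 0.003]
force: [0.8, -0.8, -1.6]
gripper_width: 0.0089
grip_force: 40.2
```

apply_moves(
  targets=[
    [5,0,0,0.9,0],
    [5,0,0,0.9,0],
    [5,0,0,0.9,0],
    [5,0,0,0.9,0],
    [5,0,0,0.9,0],
    [5,0,0,0.7,0],
    [5,0,0,0.3,0],
    [5,0,0,0,0],
    [5,0,0,0,0],
    [5,0,0,0,0],
  ],
)

```text
time: 9.0
tool_pos: [0.5571, 0.1615, 0.04]
ee_rot: [0.001, 0.638, 0.77, 0.001]
force: [-1.1, -0.0, -1.3]
gripper_width: 0.0095
grip_force: 40.2
```

```bash
python3 - <<'E'
from workcell import *
from h import *
s=get_state();print(s["tool_pos"],s["ee_rot"],s["force"],s["joint_positions"].round(2),s["gripper_width"])
n={}
for k in("top","scene"):
    f=grab_frame(k);np.savez(k+"4.npz",**f);n[k]=f["pixels"][:,:,::-1]
a=cv2.resize(n["top"][125:205,290:430],None,fx=5.6,fy=3.6*1.0,interpolation=cv2.INTER_CUBIC)
a=cv2.resize(n["top"][125:195,300:400],(400,280),interpolation=cv2.INTER_CUBIC)
b=cv2.resize(n["scene"][150:260,330:470],(400,314),interpolation=cv2.INTER_CUBIC)
c=np.zeros((314,800,3),np.uint8);c[:280,:400]=a;c[:,400:]=b;cv2.imwrite("pics/c4.png",c)
E
```

```text
[0.55707615 0.16150037 0.0399885 ] [7.28672296e-04 6.38407949e-01 7.69696626e-01 1.36546597e-03] [-1.09248852 -0.04605836 -1.31408496] [-0.71  0.53  0.47  1.89 -0.33  0.79  0.12] 0.009504419231038803
```

View pics/c4.png

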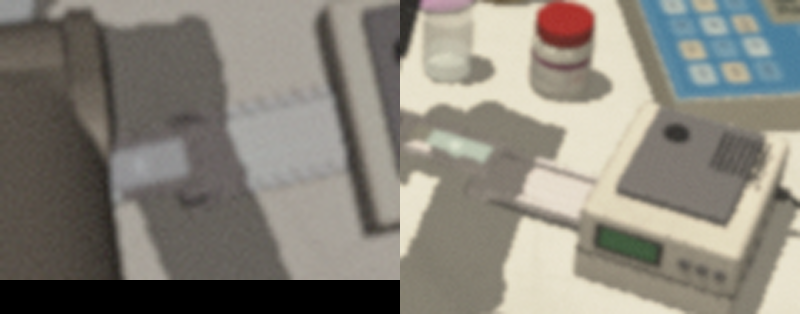

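apply_moves(
  targets=[
    [5,0,-0.03,0.1,-0.1],
    [5,0,0,0.15,0],
    [5,0,0,0.05,0],
    [5,0,0,0,0],
    [5,0,0,0,0],
  ],
)

```text
time: 9.52
tool_pos: [0.5549, 0.161, 0.0296]
ee_rot: [-0.0, 0.636, 0.772, 0.0]
force: [-1.8, 0.7, 1.3]
gripper_width: 0.0093
grip_force: 40.6
```

apply_moves(
  targets=[
    [5,-0.2,0,0,0],
    [5,-0.2,0,0,0],
    [5,-0.2,0,0,0],
    [5,-0.2,0,0,0],
    [5,-0.2,0,0,0],
    [5,0,0,0,0],
  ],
)

```text
time: 10.02
tool_pos: [0.5613, 0.1289, 0.0297]
ee_rot: [0.001, 0.637, 0.771, -0.0]
force: [-0.3, -1.5, 0.4]
gripper_width: 0.0091
grip_force: 40.6
```

apply_moves(
  targets=[
    [5,-0.2,0,0,0],
    [5,-0.2,0,0,0],
    [5,-0.2,0,0,0],
    [5,-0.2,0,0,0],
    [5,-0.2,0,0,0],
    [5,0,0,0,0],
  ],
)

```text
time: 10.52
tool_pos: [0.5671, 0.0999, 0.0298]
ee_rot: [0.001, 0.637, 0.771, 0.0]
force: [1.1, -0.1, 3.0]
gripper_width: 0.0092
grip_force: 40.9
```

apply_moves(
  targets=[
    [5,-0.15,0,0,0],
    [5,-0.15,0,0,0],
    [5,-0.15,0,0,0],
    [5,-0.15,0,0,0],
    [5,-0.1,0,0,0],
    [5,0,0,0,0],
    [5,0,0,0,0],
  ],
)

```text
time: 11.1
tool_pos: [0.571, 0.081, 0.0299]
ee_rot: [0.0, 0.636, 0.772, 0.0]
force: [-0.4, 1.0, 6.4]
gripper_width: 0.0094
grip_force: 41.3
```

```bash
python3 - <<'E'
from workcell import *
s=get_state();print(s["tool_pos"],s["ee_rot"],s["force"],s["moment"])
import numpy as np
a=np.radians(100.9);x=np.array([np.cos(a),np.sin(a),0]);y=np.array([x[1],-x[0],0]);print("fx,fy tool",s["force"]@x,s["force"]@y)
E
```

```text
[0.5709709  0.08102247 0.02992044] [3.71304253e-04 6.36000589e-01 7.71688329e-01 4.85756745e-04] [-0.40748601  0.98616265  6.35785836] [ 0.13249672  0.04892921 -0.02091584]
fx,fy tool 1.0454247493000368 -0.2136555733848046
```

apply_moves(
  targets=[
    [5,0,0,-0.025,0],
    [5,-0.15,0,0,0],
    [5,-0.15,0,0,0],
    [5,-0.15,0,0,0],
    [5,-0.15,0,0,0],
    [5,-0.1,0,0,0],
    [5,0,0,0,0],
    [5,0,0,0,0],
  ],
)

```text
time: 11.77
tool_pos: [0.5743, 0.0591, 0.03]
ee_rot: [0.0, 0.636, 0.771, -0.001]
force: [-0.1, -0.2, 1.9]
gripper_width: 0.0091
grip_force: 40.7
```

apply_moves(
  targets=[
    [5,-0.15,0,0,0],
    [5,-0.15,0,0,0],
    [5,-0.15,0,0,0],
    [5,-0.1,0,0,0],
    [5,0,0,0,0],
    [5,0,0,0,0],
  ],
)

```text
time: 12.27
tool_pos: [0.5774, 0.0435, 0.03]
ee_rot: [0.0, 0.636, 0.771, -0.0]
force: [-0.2, 0.3, 0.9]
gripper_width: 0.0092
grip_force: 40.4
```

apply_moves(
  targets=[
    [5,-0.08,0,0,0],
    [5,-0.08,0,0,0],
    [5,-0.08,0,0,0],
    [5,0,0,0,0],
    [5,0,0,0,0],
  ],
)

```text
time: 12.68
tool_pos: [0.5788, 0.0369, 0.03]
ee_rot: [0.0, 0.636, 0.772, -0.0]
force: [0.2, 0.3, -0.9]
gripper_width: 0.0092
grip_force: 40.4
```

apply_moves(
  targets=[
    [5,-0.08,0,0,0],
    [5,-0.08,0,0,0],
    [5,-0.08,0,0,0],
    [5,0,0,0,0],
    [5,0,0,0,0],
  ],
)

```text
time: 13.1
tool_pos: [0.5801, 0.03, 0.03]
ee_rot: [-0.0, 0.636, 0.772, -0.0]
force: [0.6, -0.1, -1.4]
gripper_width: 0.0091
grip_force: 40.2
```

apply_moves(
  targets=[
    [5,-0.08,0,0,0],
    [5,-0.08,0,0,0],
    [5,0,0,0,0],
    [5,0,0,0,0],
  ],
)

```text
time: 13.43
tool_pos: [0.5812, 0.026, 0.0301]
ee_rot: [-0.0, 0.636, 0.772, 0.0]
force: [-0.3, 1.6, -0.6]
gripper_width: 0.0093
grip_force: 40.3
```

apply_moves(
  targets=[
    [5,-0.08,0,0,0],
    [5,-0.08,0,0,0],
    [5,0,0,0,0],
    [5,0,0,0,0],
  ],
)

```text
time: 13.77
tool_pos: [0.5822, 0.0214, 0.0301]
ee_rot: [-0.0, 0.636, 0.772, 0.0]
force: [-0.4, 4.1, -1.0]
gripper_width: 0.0091
grip_force: 40.3
```

apply_moves(
  targets=[
    [5,-0.08,0,0,0],
    [5,-0.08,0,0,0],
    [5,0,0,0,0],
    [5,0,0,0,0],
  ],
)

```text
time: 14.1
tool_pos: [0.5831, 0.0154, 0.0301]
ee_rot: [0.0, 0.636, 0.772, -0.0]
force: [-0.4, 2.3, -0.9]
gripper_width: 0.0092
grip_force: 40.2
```

apply_moves(
  targets=[
    [5,-0.08,0,0,0],
    [5,-0.08,0,0,0],
    [5,0,0,0,0],
    [5,0,0,0,0],
  ],
)

```text
time: 14.43
tool_pos: [0.584, 0.0104, 0.0301]
ee_rot: [0.0, 0.636, 0.772, -0.0]
force: [-0.1, 0.9, -1.3]
gripper_width: 0.0092
grip_force: 40.2
```

apply_moves(
  targets=[
    [5,-0.08,0,0,0],
    [5,-0.08,0,0,0],
    [5,0,0,0,0],
    [5,0,0,0,0],
  ],
)

```text
time: 14.77
tool_pos: [0.5849, 0.0061, 0.0301]
ee_rot: [0.0, 0.636, 0.772, -0.0]
force: [-0.1, 1.8, -2.5]
gripper_width: 0.0093
grip_force: 40.2
```

apply_moves(
  targets=[
    [5,-0.06,0,0,0],
    [5,-0.06,0,0,0],
    [5,0,0,0,0],
    [5,0,0,0,0],
  ],
)

```text
time: 15.1
tool_pos: [0.5856, 0.003, 0.0301]
ee_rot: [0.0, 0.636, 0.772, -0.0]
force: [-0.7, 2.2, -2.0]
gripper_width: 0.0094
grip_force: 40.2
```

apply_moves(
  targets=[
    [5,-0.06,0,0,0],
    [5,-0.06,0,0,0],
    [5,0,0,0,0],
    [5,0,0,0,0],
  ],
)

```text
time: 15.43
tool_pos: [0.5864, -0.0014, 0.0301]
ee_rot: [0.001, 0.636, 0.772, -0.0]
force: [0.3, -0.5, -2.5]
gripper_width: 0.0088
grip_force: 40.0
```

apply_moves(
  targets=[
    [5,-0.04,0,0,0],
    [5,0,0,0,0],
    [5,0,0,0,0],
  ],
)

```text
time: 15.68
tool_pos: [0.5866, -0.0024, 0.0302]
ee_rot: [0.0, 0.636, 0.772, -0.0]
force: [0.8, -1.1, -2.3]
gripper_width: 0.0091
grip_force: 40.1
```

apply_moves(
  targets=[
    [5,-0.04,0,0,0],
    [5,0,0,0,0],
    [5,0,0,0,0],
  ],
)

```text
time: 15.93
tool_pos: [0.5867, -0.0034, 0.0301]
ee_rot: [0.0, 0.636, 0.772, -0.0]
force: [1.2, -0.8, -2.6]
gripper_width: 0.0092
grip_force: 40.1
```

apply_moves(
  targets=[
    [5,-0.04,0,0,0],
    [5,0,0,0,0],
    [5,0,0,0,0],
  ],
)

```text
time: 16.18
tool_pos: [0.587, -0.0044, 0.0302]
ee_rot: [0.0, 0.636, 0.772, -0.0]
force: [0.1, -1.2, -2.3]
gripper_width: 0.0087
grip_force: 40.1
```

apply_moves(
  targets=[
    [5,-0.04,0,0,0],
    [5,0,0,0,0],
    [5,0,0,0,0],
  ],
)

```text
time: 16.43
tool_pos: [0.5872, -0.0051, 0.0302]
ee_rot: [0.0, 0.636, 0.772, -0.0]
force: [-0.5, -1.6, -1.7]
gripper_width: 0.0095
grip_force: 40.1
```

apply_moves(
  targets=[
    [5,-0.03,0,0,0],
    [5,0,0,0,0],
    [5,0,0,0,0],
  ],
)

```text
time: 16.68
tool_pos: [0.5872, -0.0052, 0.0301]
ee_rot: [-0.0, 0.636, 0.772, 0.0]
force: [-0.9, 1.7, -1.8]
gripper_width: 0.0092
grip_force: 40.2
```

apply_moves(
  targets=[
    [5,-0.03,0,0,0],
    [5,0,0,0,0],
    [5,0,0,0,0],
  ],
)

```text
time: 16.93
tool_pos: [0.5873, -0.0054, 0.0301]
ee_rot: [-0.001, 0.636, 0.772, 0.0]
force: [-1.2, 3.8, 1.2]
gripper_width: 0.009
grip_force: 40.3
```

apply_moves(
  targets=[
    [5,-0.03,0,0,0],
    [5,0,0,0,0],
    [5,0,0,0,0],
  ],
)

```text
time: 17.18
tool_pos: [0.5873, -0.0055, 0.0301]
ee_rot: [-0.001, 0.635, 0.772, 0.001]
force: [-2.7, 5.7, 1.0]
gripper_width: 0.0094
grip_force: 40.5
```

apply_moves(
  targets=[
    [5,0.04,0,0,0],
    [5,0,0,0,0],
    [15,0,0,0,0],
    [25,0,0,0,0],
    [40,0,0,0,0],
    [40,0,0,0,0],
    [40,0,0,0,0],
  ],
)

```text
time: 17.77
tool_pos: [0.5877, -0.0072, 0.0303]
ee_rot: [0.0, 0.636, 0.772, 0.0]
force: [-0.7, 0.3, -0.2]
gripper_width: 0.0396
grip_force: 0.0
```

apply_moves(
  targets=[
    [40,0,0,-0.3,0],
    [40,0,0,-0.6,0],
    [40,0,0,-0.9,0],
    [40,0,0,-0.9,0],
    [40,0.5,0,-0.9,0],
    [40,0.9,0,0,0],
    [40,0.9,0,0,0],
    [40,0,0,0,0],
    [40,0,0,0,0],
  ],
)

```text
time: 18.52
tool_pos: [0.5741, 0.0635, 0.1388]
ee_rot: [-0.0, 0.634, 0.773, 0.001]
force: [0.7, 0.0, -1.4]
gripper_width: 0.04
grip_force: 0.0
```

```bash
python3 - <<'E'
from workcell import *
from h import *
s=get_state();print(s["tool_pos"],s["force"],s["gripper_width"],s["time"])
f=grab_frame("wrist");np.savez("w5.npz",**f);cv2.imwrite("pics/w5.png",f["pixels"][:,:,::-1])
E
```

```text
[0.57412102 0.06351478 0.13878433] [ 0.65472211  0.04473496 -1.35525481] 0.04001501016386476 18.5167
```

View pics/w5.png

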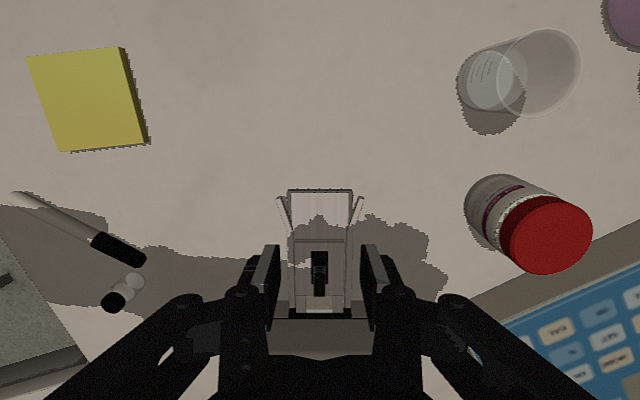

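The carrier sits straight in the track with its tail edge at about (297..343,240), and the gripper is clear of it. I'll check the depth against the track entry, then hand in.

```bash
python3 - <<'E'
from workcell import *
from h import *
f=dict(np.load("w5.npz"))
t=ray(f,320,240,.022);e=ray(f,320,190,.012);d=np.linalg.norm((t-e)[:2]);print("tail to entry",d,"nose depth",.140-(.119-d))
print(get_state()["force"])
E
```

```text
tail to entry 0.044280557035186977 nose depth 0.065280557035187
[ 0.61623648 -0.91464092 -0.16863222]
```

```bash
python3 -c "
from workcell import *
print(close_job())"
```

```text
the job is handed in; nothing more can be done
None
```

I pushed the middle-sized carrier in until it met the end stop, about 62–65 mm behind the mouth; just before the stop, the catch stopped resisting and drew the carrier in. I read that as clicked home, though the catch can't be seen. I then let go, backed the arm off and handed the job in at about 18.5 s. The highest push I read was about 6 N, and nothing else on the bench was touched.

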